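# Index the tube carousel by one station

### The arm

A 6-joint arm with a two-finger parallel gripper is mounted at the origin on a cart in front of the work surface, level with it; the furniture and walls round the work are solid. World frame = base frame: x ahead of the robot, y to its left, z up, the work surface at z = 0. Lengths are in m, angles in rad, forces in N, time in s.
With the tool pointing down it reaches from about 0.35 to 0.85 m from the base axis. Payload 8.1 kg.
Tool frame: the origin (TCP) lies between the finger pads; the fingertips stand 11 mm ahead of it and the grasp point (between the pads) lies 8 mm behind it (robot.tips_ahead is the distance from the TCP to the fingertips, in m); z points along the fingers, y is the line along which they close (so a half turn about z gives the same grasp; the last joint's range is limited). The gripper opens to 93 mm and grips with 3 to 60 N. Pads are 15 mm wide; open, the fingers measure 128 mm over their backs; the gripper's body (75 mm by 188 mm) begins 65 mm behind the grasp point.
Start: joints at [-1.254, 0.13, 1.488, -0, 1.523, -0.085], TCP at [0.235, -0.552, 0.23] pointing down, gripper open.
Joint ranges: [-2.96, 2.96], [-0.89, 2.26], [0.02, 2.5], [-1.34, 4.48], [0, 2.73], [-2.66, 2.66]. Speed limits (rad/s): [2.39, 2.39, 2.79, 3.14, 3.14, 3.14].

### API

Orientations are given as a rotation vector (axis times angle).
In Python, from plant import robot gives the robot as it stands. The module is installed in compiled form; this text tells all that it offers.
- The arm moves only by the tool move_arm, never from a script. Its argument "deltas" is one flat list of numbers, 7 for each row, row after row: the shift along the tool's x, y, z in m, then the turn, a rotation vector about the tool's x, y, z in rad, then the opening, from 0 (shut) to 1 (fully open). A call has 1 to 12 rows; each row is the pose to reach, as a shift and turn from the pose commanded when the call began, along the tool's axes at that moment; what a row does not reach only later rows make up. A row lasts 1/8 s, in which the tool goes at most 62.5 mm and 10.7 degrees, less where a joint would pass 70% of its speed; a pose out of reach is approached as far as the arm can. A call with a gripper value outside its range is refused whole. The fingers move at their own pace and stop on an object; "squeeze" is the grip in N (left out, the last holds). Time passes only in rows, so rows that repeat a pose let the fingers close. It gives the time, the measured TCP pose, the force, the opening and the grip force at its end, in the units of the state.
- robot.read_state(): the state, without advancing time (a new reading comes with each control period).
- robot.read_camera(name): name is "scene" or "top" or "wrist"; returns (picture, depth): 420x560x3 uint8, red, green, blue; 420x560 float32, m along the optical axis (not along the pixel's ray), 0 where there is no reading.
- robot.camera_model(name): a dict with "K" (3x3 intrinsics, pixels), "R" (3x3) and "t" (3): a world point X has camera coordinates R X + t; the wrist camera has in their place "tool_from_camera" (4x4, takes a point from camera to tool coordinates, whose origin is the TCP and whose axes are the flange's). Camera axes: x right, y down, z forward; pixel columns grow to the right and rows downward; lengths in m; the calibration is good to about 2 mm. The wrist camera is an equidistant fisheye: a pixel r from the principal point sees the ray r / f radians off the axis. A picture is of the moment at which its call begins: read the wrist's pose just before it. camera_model takes no time and is no camera call.
- robot.close_job(): hands the job in; it is judged then, once.
Trained networks look in the newest picture that a camera, given by its name, has taken for a name from the list of things; names that differ only in an ending like _2 or _b are one class to them, and where a whole thing is asked for, a point or a joint stands for the part that bears it (a point fixed in the world has none). Each returns a list of dicts, best first, with "confidence" (0 to 1); they miss things now and then, are a little off and sometimes report something else, mostly with a low value. They report only what shows in the picture. A call takes as long as a camera call.
- robot.recognise(camera, label): "uv" ([column, row] in pixels, amid what is visible of it).
The state is a dict: "t": time; "q": joint angles; "dq": joint speeds; "joint_torque": joint torques, N m; "tool_pos": TCP position; "orientation": TCP orientation; "force": force on the tool from outside, world axes, zero at the start; "wrist_torque": the same for the moment, N m; "opening": finger opening in m; "gripper_force": force on a finger pad.
Only numpy, scipy, OpenCV 4.12 (cv2) and the standard library are available. Lean on these libraries where they do the work, as an engineer would, in place of code of your own. Each camera call takes 0.05 s, during which the arm holds its last target. There are 200 camera calls.

### The job

Bring the next tube of the bench carousel in front of the reading head: push the locking pawl's upright handle away from you until its nose is clear of the notched disc, push the hand wheel round by its upright handle through exactly one turn, clockwise as seen from above, and then push the pawl back so that its nose is fully home in the next notch. Only push, lifting nothing: leave the tubes standing in their sockets, and do not disturb the bottles and the filter that stand beside the machine.

Things in the scene. Friction and masses are not known exactly. Their poses are not given: they have to be found in the camera images.
- indexer: Hand-driven tube indexer, fixed: grey base 170 (x) x 315 (y) mm, top 24 mm high, on its left half a notched disc (the tube carousel), on its right a gear tower 124 mm high with a hand wheel on top. Origin on the bench, 85 mm behind the base's front edge, 75 mm right of the carousel axis, 85 mm left of the wheel axis; x to its back (away from the robot), y to its left, z up.
- wheel_axis (a point): Point on the vertical axis of the hand wheel, at the height of the middle of its handle (174 mm above the bench). Wheel: rim 111 mm outside diameter, rim and spokes at 130 to 142 mm above the bench, hub nut to 152 mm.
- wheel_handle (a point): Middle of the wheel's upright black handle, 20 mm diameter, reaching from 146 to 200 mm above the bench, 50 mm from the wheel axis; it travels round with the wheel. In the home position it stands on the front (-x of the machine) side of the wheel over a small steel pointer pin.
- wheel (a joint): Hand wheel angle in rad: 0 with the handle at the home pin (starts within 0.1), grows clockwise seen from above, 6.28 after one turn. Stays where it is left (0.07 N m friction). It drives the carousel 6 to 1: one turn clockwise moves the tubes one station of 60 degrees counter-clockwise. With the pawl home it cannot turn beyond a play of about 0.2.
- pawl_handle (a point): Middle of the upright black handle of the locking pawl, at the machine's left end: 18 mm diameter, from 38 to 107 mm above the bench (this point is at 75 mm), 70 mm from the pawl's pivot; travels with the pawl. To open it is pushed towards the machine's back (+x), to lock towards its front (-x).
- pawl_pivot (a point): Point on the vertical pivot axis of the pawl, level with pawl_handle. Opening turns the pawl clockwise seen from above.
- pawl (a joint): Pawl angle in rad: 0 fully home, its 10 mm round nose in a 15 mm wide notch of the disc; clear of the rim above about 0.25; stop at 0.6, fully open. Stays where it is left (0.1 N m, 1.5 N at the handle). With the disc off station the nose stops on the rim at about 0.2; within about 5 mm of station it draws the disc true as it enters.
- carousel_axis (a point): Centre of the top of the notched disc (156 mm diameter, top 35 mm above the bench). Six sockets (23 mm outside, 42 mm tall) stand on it at 52 mm radius, each opposite one notch; the tubes' caps reach 146 mm. A white reading head (34 x 44 mm, 111 mm high) stands at its front right rim, lens towards this axis.
- load_1_mid (a point): Middle (half-way up) of a loose capped tube, 16 mm body, 21 mm cap, 111 mm long, standing in a carousel socket; z along the tube.
- load_2_mid (a point): Middle (half-way up) of a loose capped tube, 16 mm body, 21 mm cap, 111 mm long, standing in a carousel socket; z along the tube.
- load_3_mid (a point): Middle (half-way up) of a loose capped tube, 16 mm body, 21 mm cap, 111 mm long, standing in a carousel socket; z along the tube. This one is next to come to the reading head.
- load_4_mid (a point): Middle (half-way up) of a loose capped tube, 16 mm body, 21 mm cap, 111 mm long, standing in a carousel socket; z along the tube. This one is at the reading head at the start.
- load_5_mid (a point): Middle (half-way up) of a loose capped tube, 16 mm body, 21 mm cap, 111 mm long, standing in a carousel socket; z along the tube.
- load_6_mid (a point): Middle (half-way up) of a loose capped tube, 16 mm body, 21 mm cap, 111 mm long, standing in a carousel socket; z along the tube.
- white_bottle_mid (a point): Middle of a loose white sample bottle, 40 mm diameter, 85 mm tall, right of the machine; to be left alone.
- small_bottle_mid (a point): Middle of a loose small sample bottle, 36 mm diameter, 70 mm tall, right of the machine; to be left alone.
- filter_mid (a point): Middle of a loose white inline filter, 48 mm diameter, 46 mm tall, in front of the machine; to be left alone.

How it is judged:
On the way, in this order (a step that is already met when the one before it is completed fails the run):
1. the pawl is pushed open, its nose clear of the disc (value of joint pawl above 0.3 rad), for 0.2 s.
2. with the pawl still open, the wheel has been pushed half way round (value of joint wheel between 2.8 and 4 rad and value of joint pawl above 0.25 rad).
3. with the pawl still open, the wheel has come round through one turn (value of joint wheel between 5.63319 and 6.93319 rad and value of joint pawl above 0.25 rad), for 0.2 s.
At the end, for the whole second after the job is handed in: The wheel rests one clockwise turn on from home (within 0.3 rad), the pawl is home (under 0.06 rad), the next tube is at the reading head (within 6 mm each way), all six tubes stand upright in their sockets, bottles and filter within 20 mm of where they stood (value of joint wheel between 5.98319 and 6.58319 rad and value of joint pawl below 0.06 rad and velocity of joint wheel between -0.05 and 0.05 rad/s and z of each of load_1_mid, load_2_mid, load_3_mid, load_4_mid, load_5_mid, load_6_mid in the frame of indexer below 0.1 m and angle between each of load_1_mid, load_2_mid, load_3_mid, load_4_mid, load_5_mid, load_6_mid's own z axis and vertical below 0.15 rad and distance of each of white_bottle_mid, small_bottle_mid, filter_mid from where it was at the start of the episode below 0.02 m and x of load_3_mid in the frame of indexer between -0.0510333 and -0.0390333 m and y of load_3_mid in the frame of indexer between 0.043 and 0.055 m); the robot touches nothing.
It fails at once if the wheel is turned well past one turn, or backwards (value of joint wheel above 7.08319 rad or value of joint wheel below -0.7 rad).
It fails at once if a tube is lifted or knocked out of its socket (z of any of load_1_mid, load_2_mid, load_3_mid, load_4_mid, load_5_mid, load_6_mid in the frame of indexer above 0.105 m or angle between any of load_1_mid, load_2_mid, load_3_mid, load_4_mid, load_5_mid, load_6_mid's own z axis and vertical above 0.3 rad).
It fails at once if a bottle or the filter beside the machine is moved by more than 20 mm, lifted or tipped (distance of any of white_bottle_mid, small_bottle_mid, filter_mid from where it was at the start of the episode above 0.02 m or angle between any of white_bottle_mid, small_bottle_mid, filter_mid's own z axis and vertical above 0.35 rad).
It also fails if it takes over 72 s, if anything falls off the work surface, if the arm or the gripper's body presses on something with over 40 N, if the wrist force passes 120 N, or if a joint passes its speed limit or range.

## Working session

There is one attempt and no reset: what is moved stays moved. The work goes in short steps, Python scripts to look and compute and a tool call to move; the robot and the scene stay as the last step left them, time stands still between calls to the robot, and variables do not carry over. Pictures are saved under pics/ and viewed, at most 10 in all, crops included, and the job is handed in when it is done.

Besides the shell and the picture viewer there is one more tool, called after ">>>" by a JSON object that holds its "method" and its "body", one argument or row to a line. move_arm: Moves the arm, as the interface text tells. Its arguments: {"type":"object","properties":{"deltas":{"type":"array","items":{"type":"number"}},"squeeze":{"type":"number"}},"required":["deltas"]}

```bash
mkdir -p pics; cat > h.py <<'E'
import numpy as np, cv2
from plant import robot
from scipy.spatial.transform import Rotation as Ro
def w(cam,uv,d):
    m=robot.camera_model(cam);K=m["K"]
    p=np.array([(uv[0]-K[0][2])/K[0][0]*d,(uv[1]-K[1][2])/K[1][1]*d,d])
    return np.array(m["R"]).T@(p-np.array(m["t"]))
def ray_z(cam,uv,z):
    m=robot.camera_model(cam);R=np.array(m["R"]);t=np.array(m["t"])
    c=-R.T@t; r=w(cam,uv,1.0)-c
    return c+r*(z-c[2])/r[2]
def cloud(cam,dep):
    m=robot.camera_model(cam);K=np.array(m["K"]);v,u=np.mgrid[:420,:560]
    P=np.stack([(u-K[0,2])/K[0,0]*dep,(v-K[1,2])/K[1,1]*dep,dep],-1)
    return (P-np.array(m["t"]))@np.array(m["R"])
E
python3 - <<'E'
from h import *
np.set_printoptions(precision=3,suppress=True)
s=robot.read_state();print(s["t"],s["tool_pos"],s["orientation"])
for c in("scene","top"):
    p,d=robot.read_camera(c);cv2.imwrite(f"pics/{c}0.png",p[:,:,::-1]);np.save(c+"_d.npy",d)
    P=cloud(c,d)
    m=robot.camera_model(c);print(c,-np.array(m["R"]).T@m["t"])
    for n in["indexer","wheel_axis","wheel_handle","pawl_handle","pawl_pivot","carousel_axis","load_3_mid","white_bottle_mid","small_bottle_mid","filter_mid"]:
        for r in robot.recognise(c,n)[:6]:
            u,v=map(int,np.round(r["uv"]));print(n,round(r["confidence"],2),u,v,P[v,u])
E
```

```text
0.0 [ 0.235 -0.552  0.229] [-3.077 -0.627  0.   ]
scene [0.726 0.443 0.814]
indexer 0.64 282 257 [0.548 0.027 0.033]
wheel_axis 0.58 276 255 [0.563 0.031 0.058]
wheel_handle 0.77 265 185 [ 0.545 -0.082  0.149]
pawl_handle 0.95 286 323 [0.595 0.166 0.035]
pawl_pivot 0.41 260 250 [0.604 0.052 0.134]
carousel_axis 0.57 280 255 [0.554 0.031 0.052]
carousel_axis 0.48 285 327 [0.598 0.17  0.025]
load_3_mid 0.61 312 266 [0.521 0.109 0.116]
white_bottle_mid 0.57 262 165 [ 0.512 -0.193  0.083]
small_bottle_mid 0.77 221 188 [ 0.617 -0.186  0.052]
filter_mid 0.76 312 208 [ 0.437 -0.067  0.038]
top [0.132 0.024 1.096]
indexer 0.6 281 207 [ 0.553 -0.001  0.023]
wheel_axis 0.85 278 213 [0.532 0.007 0.036]
wheel_handle 0.97 319 192 [ 0.54  -0.089  0.147]
wheel_handle 0.57 277 208 [0.547 0.009 0.034]
pawl_handle 0.67 216 188 [0.609 0.168 0.033]
pawl_handle 0.27 274 210 [0.542 0.017 0.034]
pawl_pivot 0.9 278 209 [0.545 0.007 0.032]
carousel_axis 0.93 276 211 [0.54  0.012 0.03 ]
carousel_axis 0.53 312 251 [ 0.429 -0.074  0.035]
carousel_axis 0.43 243 175 [0.602 0.091 0.121]
load_3_mid 0.73 313 251 [ 0.43  -0.077  0.033]
white_bottle_mid 0.63 362 216 [ 0.5   -0.198  0.083]
white_bottle_mid 0.42 277 212 [0.534 0.01  0.037]
small_bottle_mid 0.83 359 181 [ 0.602 -0.203  0.068]
filter_mid 0.56 314 251 [ 0.428 -0.079  0.037]
```

```bash
python3 - <<'E'
import cv2
a=cv2.imread("pics/scene0.png")[110:370,150:410];b=cv2.imread("pics/top0.png")[110:300,170:400]
cv2.imwrite("pics/s1.png",cv2.resize(a,None,fx=2.3,fy=2.3,interpolation=2));cv2.imwrite("pics/t1.png",cv2.resize(b,None,fx=3.1,fy=3.1,interpolation=2))
E
```

```text
(no output)
```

View pics/s1.png

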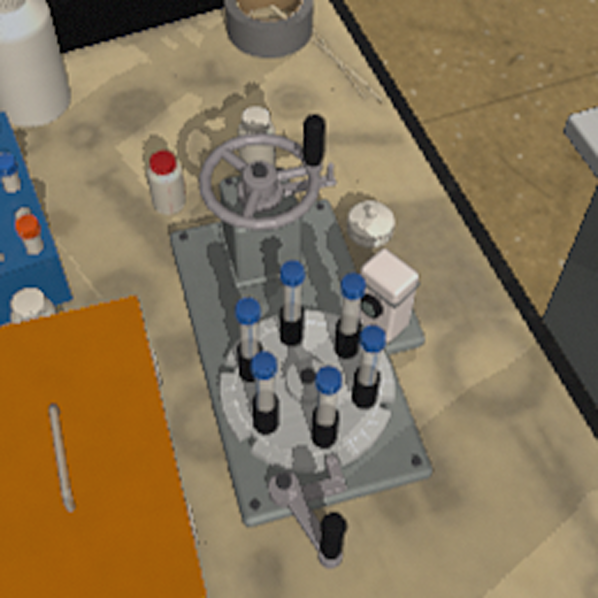

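View pics/t1.png

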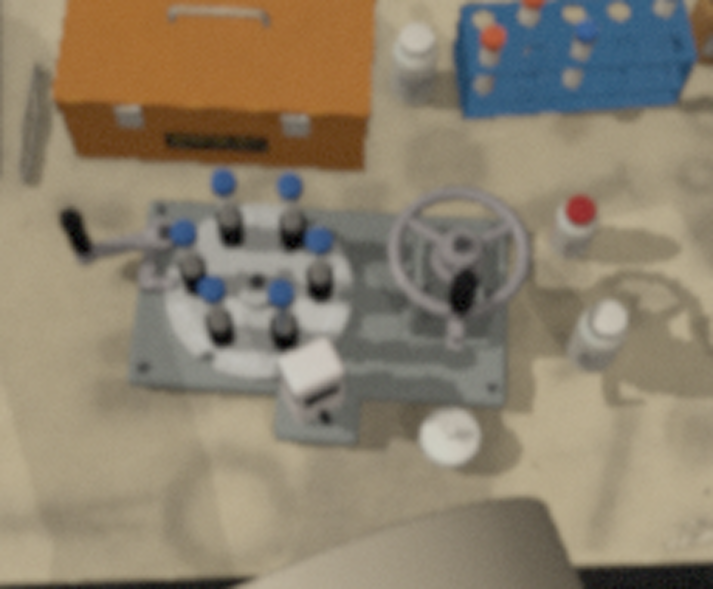

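The pictures show the wheel at right with its handle on the front side (top crop 462,290), the pawl handle at the left end (75,230), and the reading head in front (315,370). The orange box stands behind, and the filter (450,437) and two bottles are on the right. Next I fit the machine's pose.

```bash
python3 - <<'E'
from h import *
from scipy.optimize import least_squares
np.set_printoptions(precision=4,suppress=True)
for c in("scene","top"):
    d=np.load(c+"_d.npy");P=cloud(c,d).reshape(-1,3);P=P[d.ravel()>0]
    box=(P[:,0]>.4)&(P[:,0]<.72)&(P[:,1]>-.2)&(P[:,1]<.2)
    W=P[box&(P[:,2]>.128)&(P[:,2]<.147)&(P[:,1]<-.01)]
    f=lambda p:np.hypot(W[:,0]-p[0],W[:,1]-p[1])-.05
    r=least_squares(f,[.575,-.085],loss="soft_l1",f_scale=.004);print(c,"wheel",len(W),r.x,np.median(abs(r.fun)))
    H=P[box&(P[:,2]>.155)&(P[:,2]<.205)];print("handle",len(H),H.mean(0),H.max(0),H.min(0))
    B=P[box&(P[:,2]>.017)&(P[:,2]<.030)]
    rr=cv2.minAreaRect(B[:,:2].astype(np.float32));print("base",len(B),rr)
    D=P[box&(P[:,2]>.033)&(P[:,2]<.038)&(P[:,1]>-.03)];print("disc",len(D),D.min(0),D.max(0))
    Q=P[(P[:,0]>.55)&(P[:,0]<.66)&(P[:,1]>.12)&(P[:,1]<.22)&(P[:,2]>.05)&(P[:,2]<.112)];print("pawlh",len(Q),Q.mean(0),Q.min(0),Q.max(0))
    if c=="top":
        C=P[(P[:,2]>.09)&(P[:,2]<.2)&(P[:,0]>.6)&(P[:,1]>-.05)];print("orange",C.min(0),C.max(0))
    K=P[box&(P[:,2]>.10)&(P[:,2]<.116)&(P[:,1]>-.05)&(P[:,0]<.52)];print("head",len(K),K.mean(0))
E
```

```text
scene wheel 980 [ 0.5486 -0.0852] 0.0036216312461416766
handle 187 [ 0.5007 -0.0769  0.1844] [ 0.5087 -0.0712  0.2043] [ 0.4893 -0.0891  0.1559]
base 4479 ((0.5296028256416321, 0.004274263978004456), (0.40096378326416016, 0.22981730103492737), 85.86407470703125)
disc 2450 [ 0.4501 -0.006   0.033 ] [0.6409 0.1999 0.038 ]
pawlh 215 [0.5781 0.1504 0.084 ] [0.5568 0.1204 0.0501] [0.6104 0.22   0.1116]
head 367 [0.475  0.0357 0.1099]
top wheel 769 [ 0.5446 -0.0874] 0.0034147481070020552
handle 117 [ 0.4937 -0.082   0.1868] [ 0.5064 -0.0729  0.2034] [ 0.4876 -0.0935  0.1557]
base 3535 ((0.558784544467926, 0.008135020732879639), (0.43259701132774353, 0.2612095773220062), 78.6473159790039)
disc 1129 [ 0.4416 -0.0167  0.033 ] [0.7053 0.1994 0.038 ]
pawlh 130 [0.5816 0.1788 0.0828] [0.5559 0.1203 0.0501] [0.6083 0.22   0.1117]
orange [ 0.6  -0.05  0.09] [0.9342 0.6624 0.2   ]
head 289 [0.4718 0.0334 0.109 ]
```

```bash
python3 - <<'E'
from h import *
np.set_printoptions(precision=4,suppress=True)
T=lambda p,z:ray_z("top",(170+p[0]/3.1,110+p[1]/3.1),z)
S=lambda p,z:ray_z("scene",(150+p[0]/2.3,110+p[1]/2.3),z)
for p in[(158,207),(143,368),(492,388)]:print("top bolt",T(p,.025))
for p in[(183,236),(254,504),(417,461),(321,207)]:print("scene bolt",S(p,.025))
for p,z in[((70,215),.107),((85,258),.036),((168,236),.04),((470,275),.2),((462,308),.146)]:print("top",T(p,z))
for p,z in[((335,518),.107),((330,560),.036),((284,485),.04),((314,120),.2),((312,165),.146)]:print("scene",S(p,z))
for p in[(223,183),(289,186),(318,240),(281,293),(211,289),(183,233)]:print("cap",T(p,.146)[:2])
d=np.load("top_d.npy");P=cloud("top",d)
for u,v in[(240,135),(240,142),(240,146),(240,152),(240,160),(200,140)]:print(u,v,P[v,u])
E
```

```text
top bolt [0.6448 0.1568 0.025 ]
top bolt [0.4983 0.1666 0.025 ]
top bolt [ 0.472 -0.12   0.025]
scene bolt [ 0.616  -0.1305  0.025 ]
scene bolt [0.6435 0.1566 0.025 ]
scene bolt [0.4991 0.1711 0.025 ]
scene bolt [ 0.4724 -0.1156  0.025 ]
top [0.6007 0.2165 0.107 ]
top [0.5939 0.216  0.036 ]
top [0.6103 0.146  0.04  ]
top [ 0.501  -0.0872  0.2   ]
top [ 0.4968 -0.0861  0.146 ]
scene [0.5994 0.2182 0.107 ]
scene [0.6036 0.2259 0.036 ]
scene [0.6162 0.1556 0.04  ]
scene [ 0.4988 -0.0815  0.2   ]
scene [ 0.5009 -0.0772  0.146 ]
cap [0.606  0.0919]
cap [0.6019 0.041 ]
cap [0.5555 0.0198]
cap [0.513  0.0487]
cap [0.5178 0.101 ]
cap [0.5645 0.1224]
240 135 [0.7204 0.0992 0.1122]
240 142 [0.7026 0.0996 0.1073]
240 146 [0.6949 0.1001 0.1003]
240 152 [0.6969 0.1028 0.0647]
240 160 [0.6973 0.1063 0.0186]
200 140 [0.7098 0.2015 0.1103]
```

```bash
cat >> h.py <<'E'
def delta(pos,psi,cur=None):  # target TCP, tool-y heading psi, pointing down
    s=robot.read_state();R=Ro.from_rotvec(s["orientation"])
    y=np.array([np.cos(psi),np.sin(psi),0]);z=np.array([0,0,-1.]);x=np.cross(y,z)
    T=Ro.from_matrix(np.stack([x,y,z],1))
    return np.round(np.r_[R.inv().apply(np.array(pos)-s["tool_pos"]),(R.inv()*T).as_rotvec()],4).tolist()
E
python3 - <<'E'
from h import *
print(delta([.235,-.552,.27],-1.17),delta([.6,.217,.27],0))
E
```

```text
[0.0004, -0.0001, -0.0403, -0.0, 0.0, 0.001] [0.6371, -0.5651, -0.0403, -0.0, 0.0, -1.169]
```

>>> {"method": "move_arm", "body": {
  "deltas": [0,0,-0.04,0,0,0,0.45,0.05,-0.045,-0.04,0,0,-0.1,0.45,0.1,-0.09,-0.04,0,0,-0.2,0.45,0.145,-0.13,-0.04,0,0,-0.3,0.45,0.19,-0.17,-0.04,0,0,-0.4,0.45,0.235,-0.21,-0.04,0,0,-0.5,0.45,0.28,-0.25,-0.04,0,0,-0.6,0.45,0.325,-0.29,-0.04,0,0,-0.7,0.45,0.37,-0.33,-0.04,0,0,-0.8,0.45,0.415,-0.37,-0.04,0,0,-0.9,0.45,0.46,-0.41,-0.04,0,0,-1.0,0.45,0.5,-0.445,-0.04,0,0,-1.1,0.45]
}}

```text
t: 2.6
tool_pos: [0.5214, 0.0551, 0.2699]
orientation: [2.292, 2.148, 0.001]
force: [0.8, -0.5, 0.4]
opening: 0.0418
gripper_force: 0.0
```

```bash
python3 - <<'E'
from h import *
s=robot.read_state();print(s["t"],s["tool_pos"],s["q"]);print(delta([.6,.217,.2],0))
E
```

```text
2.6 [0.52143134 0.05512563 0.26987831] [ 7.53815378e-03 -8.96756117e-02  1.63841857e+00 -1.78274190e-05
  1.59213153e+00  7.24517361e-02]
[0.1666, 0.0679, 0.0699, 0.0007, -0.0, -0.0649]
```

>>> {"method": "move_arm", "body": {
  "deltas": [0.05,0.02,0,0,0,-0.03,0.45,0.1,0.041,0.01,0,0,-0.065,0.45,0.145,0.06,0.03,0,0,-0.065,0.45,0.167,0.068,0.06,0,0,-0.065,0.45,0.167,0.068,0.06,0,0,-0.065,0.45]
}}

```text
t: 3.22
tool_pos: [0.5984, 0.2159, 0.2057]
orientation: [-2.221, -2.217, 0.008]
force: [-0.2, 0.1, -0.3]
opening: 0.0422
gripper_force: 0.0
```

```bash
python3 - <<'E'
from h import *
s=robot.read_state();print(s["t"],s["tool_pos"],s["orientation"])
p,d=robot.read_camera("wrist");cv2.imwrite("pics/w1.png",p[:,:,::-1])
m=robot.camera_model("wrist");K=np.array(m["K"]);A=np.array(m["tool_from_camera"]);print(K,A)
v,u=np.mgrid[:420,:560];a=(u-K[0,2])/K[0,0];b=(v-K[1,2])/K[1,1];r=np.hypot(a,b)
s_=np.where(r>1e-6,np.tan(np.minimum(r,1.5))/np.maximum(r,1e-6),1)
C=np.stack([a*s_*d,b*s_*d,d],-1)
X=(C@A[:3,:3].T+A[:3,3])@Ro.from_rotvec(s["orientation"]).as_matrix().T+s["tool_pos"]
M=(d>0)&(r<1.4)&(abs(X[...,0]-.6)<.05)&(abs(X[...,1]-.217)<.05)&(X[...,2]>.05)&(X[...,2]<.12)
Q=X[M];print(len(Q),Q.mean(0),np.median(Q,0),Q.min(0),Q.max(0))
q=Q[Q[:,2]>.1];print(len(q),q.mean(0))
E
```

```text
3.225 [0.59841462 0.21585125 0.20574478] [-2.22117403 -2.21716635  0.00832584]
[[325.1922621    0.         275.53615812]
 [  0.         325.1922621  210.28556636]
 [  0.           0.           1.        ]] [[-3.02766844e-04 -9.64650537e-01 -2.63532257e-01  7.39600724e-02]
 [ 9.99999751e-01 -1.23878182e-04 -6.95427634e-04  1.74573963e-04]
 [ 6.38198744e-04 -2.63532402e-01  9.64650334e-01 -1.55459418e-01]
 [ 0.00000000e+00  0.00000000e+00  0.00000000e+00  1.00000000e+00]]
643 [0.60205588 0.22379153 0.09633474] [0.60222735 0.2248159  0.10606052] [0.5922945  0.21268164 0.05001516] [0.61237646 0.2309232  0.10989282]
432 [0.60213105 0.22212564 0.10677565]
```

View pics/w1.png

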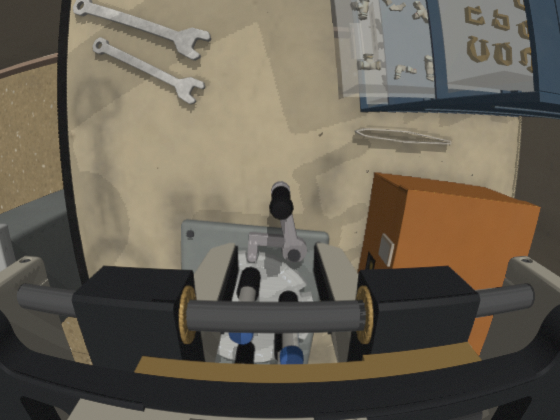

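The wrist view shows the pawl handle's top at (280,205), between the fingers, about 6 mm further left than estimated. I'm descending over it now.

>>> {"method": "move_arm", "body": {
  "deltas": [0.005,0.004,0,0,0,0,0.36,0.005,0.004,0.03,0,0,0,0.36,0.005,0.004,0.06,0,0,0,0.36,0.005,0.004,0.09,0,0,0,0.36,0.005,0.004,0.117,0,0,0,0.36,0.005,0.004,0.117,0,0,0,0.36]
}}

```text
t: 4.03
tool_pos: [0.6033, 0.2187, 0.0917]
orientation: [-2.226, -2.215, 0.004]
force: [-0.0, 0.0, 0.3]
opening: 0.0336
gripper_force: 0.0
```

>>> {"method": "move_arm", "body": {
  "deltas": [0,0.007,0,0,0,0,0.36,0,0.014,0,0,0,0,0.36,0,0.02,0,0,0,0,0.36,0,0.026,0,0,0,0,0.36,0,0.032,0,0,0,0,0.36,0,0.038,0,0,0,0,0.36,0,0.038,0,0,0,0,0.36,0,0.038,0,0,0,0,0.36]
}}

```text
t: 5.03
tool_pos: [0.6422, 0.2196, 0.0925]
orientation: [2.226, 2.217, 0.0]
force: [-1.0, 0.3, -0.5]
opening: 0.0332
gripper_force: 0.0
```

```bash
cat >> h.py <<'E'
def wristcloud():
    s=robot.read_state();p,d=robot.read_camera("wrist")
    m=robot.camera_model("wrist");K=np.array(m["K"]);A=np.array(m["tool_from_camera"])
    v,u=np.mgrid[:420,:560];a=(u-K[0,2])/K[0,0];b=(v-K[1,2])/K[1,1];r=np.hypot(a,b)
    k=np.where(r>1e-6,np.tan(np.minimum(r,1.4))/np.maximum(r,1e-6),1)
    C=np.stack([a*k*d,b*k*d,d],-1)
    X=(C@A[:3,:3].T+A[:3,3])@Ro.from_rotvec(s["orientation"]).as_matrix().T+s["tool_pos"]
    X[(d<=0)|(r>1.35)]=np.nan
    return p,X
def near(X,x,y,rad,z0,z1):
    Q=X.reshape(-1,3);Q=Q[(np.hypot(Q[:,0]-x,Q[:,1]-y)<rad)&(Q[:,2]>z0)&(Q[:,2]<z1)]
    return len(Q),Q.mean(0),(Q.min(0)+Q.max(0))/2
E
python3 - <<'E'
from h import *
s=robot.read_state();print(s["t"],s["tool_pos"],s["force"],s["opening"])
p,X=wristcloud();print(near(X,.635,.222,.03,.095,.112))
p,d=robot.read_camera("top");P=cloud("top",d)
for r in robot.recognise("top","pawl_handle"):print(r)
E
```

```text
5.025 [0.64222252 0.21961141 0.09245503] [-0.97697367  0.25807762 -0.5449236 ] 0.03315858134625078
(2091, array([0.63469969, 0.22445199, 0.1049903 ]), array([0.63721865, 0.22093312, 0.10350078]))
{'uv': [239.3, 209.3], 'confidence': 0.56}
```

Pawl is open to about 0.46 rad. Next I back off, rise, and go over the wheel handle.

>>> {"method": "move_arm", "body": {
  "deltas": [0,-0.007,0,0,0,0,0.36,0,-0.007,-0.05,0,0,0,0.36,0,-0.007,-0.11,0,0,0,0.4,0,-0.007,-0.16,0,0,-0.1,0.4,-0.04,-0.02,-0.16,0,0,-0.28,0.4,-0.08,-0.04,-0.16,0,0,-0.46,0.4,-0.12,-0.06,-0.16,0,0,-0.64,0.4,-0.16,-0.08,-0.16,0,0,-0.82,0.4,-0.2,-0.1,-0.16,0,0,-1.0,0.4,-0.24,-0.12,-0.16,0,0,-1.18,0.4,-0.28,-0.135,-0.16,0,0,-1.36,0.4,-0.303,-0.145,-0.16,0,0,-1.476,0.4]
}}

```text
t: 6.68
tool_pos: [0.4948, -0.0842, 0.2527]
orientation: [0.149, 3.138, -0.001]
force: [0.0, -0.1, 0.3]
opening: 0.037
gripper_force: 0.0
```

```bash
python3 - <<'E'
from h import *
s=robot.read_state();print(s["t"],s["tool_pos"],s["q"])
p,X=wristcloud();cv2.imwrite("pics/w2.png",p[:,:,::-1]);print(near(X,.498,-.083,.025,.155,.205));print(near(X,.498,-.083,.025,.192,.205))
Q=X.reshape(-1,3);r=np.hypot(Q[:,0]-.546,Q[:,1]+.087);W=Q[(r<.075)&(r>.035)&(Q[:,2]>.13)&(Q[:,2]<.146)]
from scipy.optimize import least_squares
print(len(W),least_squares(lambda c:np.hypot(W[:,0]-c[0],W[:,1]-c[1])-c[2],[.546,-.087,.05],loss="soft_l1",f_scale=.003).x)
print(near(X,.546,-.087,.012,.145,.156))
E
```

```text
6.675 [ 0.49480892 -0.08423288  0.25271801] [-2.70596063e-01 -1.46790797e-01  1.72202550e+00 -2.79616424e-04
  1.56585421e+00 -1.74618875e+00]
(973, array([ 0.49594346, -0.08109205,  0.19166633]), array([ 0.49883904, -0.08116695,  0.17953616]))
(665, array([ 0.49771867, -0.08113776,  0.19961152]), array([ 0.49883904, -0.08116695,  0.19756842]))
1607 [ 0.54420895 -0.08526365  0.04731256]
(516, array([ 0.54518728, -0.08677758,  0.14847157]), array([ 0.54550033, -0.08701392,  0.14938476]))
```

View pics/w2.png

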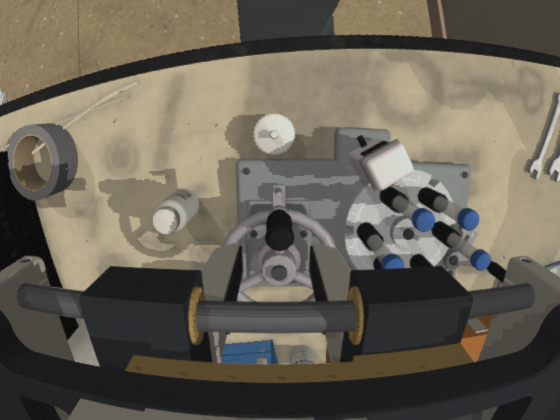

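The wrist view shows the wheel handle at (280,228), centred between the fingers in front of the hub at (280,268). I'm descending over it and starting to turn.

>>> {"method": "move_arm", "body": {
  "deltas": [-0.001,0.0025,0.02,0,0,0,0.34,-0.001,0.0025,0.045,0,0,0,0.34,-0.001,0.0025,0.065,0,0,0,0.34,-0.001,0.0025,0.079,0,0,0,0.3,-0.001,0.0025,0.079,0,0,0,0.3]
}}

```text
t: 7.35
tool_pos: [0.4963, -0.0793, 0.1717]
orientation: [-0.155, -3.135, -0.001]
force: [-0.4, -1.2, 0.0]
opening: 0.0278
gripper_force: 0.0
```

>>> {"method": "move_arm", "body": {
  "deltas": [-0.0004,0.0065,0,0,0,0.1309,0.3,-0.0017,0.0129,0,0,0,0.2618,0.3,-0.0038,0.0191,0,0,0,0.3927,0.3,-0.0067,0.025,0,0,0,0.5236,0.3,-0.0103,0.0304,0,0,0,0.6545,0.3,-0.0146,0.0354,0,0,0,0.7854,0.3,-0.0196,0.0397,0,0,0,0.9163,0.3,-0.025,0.0433,0,0,0,1.0472,0.3,-0.0309,0.0462,0,0,0,1.1781,0.3,-0.0371,0.0483,0,0,0,1.309,0.3,-0.0435,0.0496,0,0,0,1.4399,0.3,-0.05,0.05,0,0,0,1.5708,0.3]
}}

```text
t: 8.85
tool_pos: [0.5524, -0.0349, 0.1745]
orientation: [2.333, 2.104, 0.001]
force: [-1.1, 0.7, 0.2]
opening: 0.028
gripper_force: 0.9
```

```bash
python3 - <<'E'
from h import *
s=robot.read_state();print(s["t"],s["tool_pos"],s["force"],s["q"][5])
print(delta([.546,-.087,.174],1.476-np.pi/2))
p,X=wristcloud();print(near(X,.551,-.037,.025,.192,.205))
E
```

```text
8.85 [ 0.55238932 -0.03489444  0.17445242] [-1.09456544  0.70720243  0.15649439] -0.05281245184403291
[-0.0525, -0.001, 0.0004, 0.0005, -0.0005, -0.0086]
(1810, array([ 0.54968203, -0.03002632,  0.19894933]), array([ 0.55234787, -0.03246981,  0.19849924]))
```

>>> {"method": "move_arm", "body": {
  "deltas": [-0.001,0.0065,0,0,0,0.1309,0.3,-0.003,0.0129,0,0,0,0.2618,0.3,-0.0055,0.0191,0,0,0,0.3927,0.3,-0.0087,0.025,0,0,0,0.5236,0.3,-0.0123,0.0304,0,0,0,0.6545,0.3,-0.0166,0.0354,0,0,0,0.7854,0.3,-0.0216,0.0397,0,0,0,0.9163,0.3,-0.027,0.0433,0,0,0,1.0472,0.3,-0.0329,0.0462,0,0,0,1.1781,0.3,-0.0391,0.0483,0,0,0,1.309,0.3,-0.0455,0.0496,0,0,0,1.4399,0.3,-0.052,0.05,0,0,0,1.5708,0.3]
}}

```text
t: 10.4
tool_pos: [0.5973, -0.0918, 0.1744]
orientation: [-3.137, 0.158, -0.003]
force: [0.8, 2.7, -0.4]
opening: 0.0279
gripper_force: 0.8
```

```bash
python3 - <<'E'
from h import *
s=robot.read_state();print(s["t"],s["tool_pos"],s["force"],s["q"][5])
print(delta([.546,-.087,.174],1.476-np.pi))
p,X=wristcloud();print(near(X,.596,-.092,.025,.192,.205))
p,d=robot.read_camera("top");cv2.imwrite("pics/t2.png",cv2.resize(p[110:300,170:400,::-1],None,fx=3.1,fy=3.1,interpolation=2))
E
```

```text
10.4 [ 0.597268   -0.09180787  0.17435651] [ 0.80347036  2.66916706 -0.35503851] 1.433731327030915
[-0.0515, 0.0004, 0.0003, -0.0006, -0.0016, -0.0061]
(2080, array([ 0.60306364, -0.08961466,  0.19925304]), array([ 0.59944923, -0.09299229,  0.19851111]))
```

View pics/t2.png

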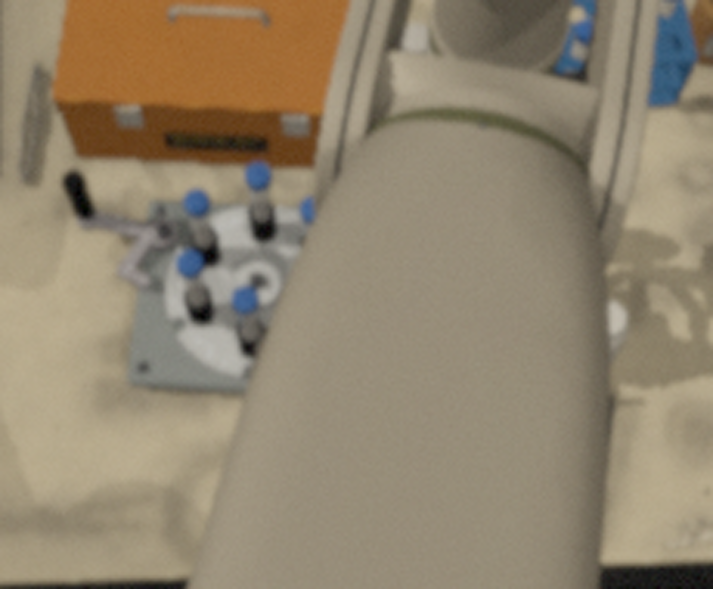

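The top view shows the tubes half a station on, all upright, with the pawl open. Now the regrip: up, turn back by half a turn, down.

>>> {"method": "move_arm", "body": {
  "deltas": [-0.001,-0.0035,0,0,0,0,0.36,-0.001,-0.0035,-0.03,0,0,0,0.36,-0.001,-0.0035,-0.065,0,0,0,0.36,-0.001,-0.0035,-0.065,0,0,-0.18,0.36,-0.001,-0.0035,-0.065,0,0,-0.36,0.36,-0.001,-0.0035,-0.065,0,0,-0.54,0.36,-0.001,-0.0035,-0.065,0,0,-0.72,0.36,-0.001,-0.0035,-0.065,0,0,-0.9,0.36,-0.001,-0.0035,-0.065,0,0,-1.08,0.36,-0.001,-0.0035,-0.065,0,0,-1.26,0.36,-0.001,-0.0035,-0.065,0,0,-1.44,0.36,-0.001,-0.0035,-0.065,0,0,-1.57,0.36]
}}

```text
t: 12.0
tool_pos: [0.5959, -0.0881, 0.2388]
orientation: [2.32, 2.118, 0.0]
force: [-0.2, 0.1, 0.5]
opening: 0.0336
gripper_force: 0.0
```

>>> {"method": "move_arm", "body": {
  "deltas": [0,0,0,0,0,-0.18,0.36,0,0,0,0,0,-0.36,0.36,0,0,0,0,0,-0.54,0.36,0,0,0,0,0,-0.72,0.36,0,0,0,0,0,-0.9,0.36,0,0,0,0,0,-1.08,0.36,0,0,0,0,0,-1.26,0.36,0,0,0,0,0,-1.44,0.36,0,0,0,0,0,-1.57,0.36,0,0,0,0,0,-1.57,0.36]
}}

```text
t: 13.25
tool_pos: [0.5959, -0.0882, 0.2388]
orientation: [0.155, 3.138, -0.0]
force: [-0.4, 0.3, -0.4]
opening: 0.0336
gripper_force: 0.0
```

```bash
python3 - <<'E'
from h import *
s=robot.read_state();print(s["t"],s["tool_pos"],s["q"][5])
p,X=wristcloud();print(near(X,.596,-.09,.025,.192,.206));print(delta([.596,-.089,.174],1.476))
cv2.imwrite("pics/w3.png",p[:,:,::-1])
E
```

```text
13.25 [ 0.5959079  -0.08821197  0.23884315] -1.7043038997240594
(732, array([ 0.59712582, -0.08788868,  0.19962316]), array([ 0.59850962, -0.08833435,  0.19766933]))
[-0.0002, -0.0007, 0.0648, 0.0, 0.0001, -0.0063]
```

View pics/w3.png

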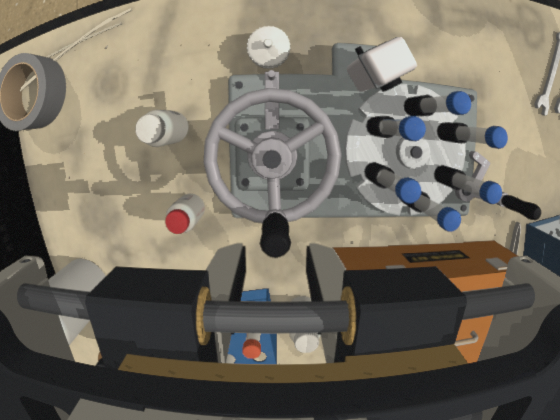

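The wrist view shows the handle at (275,235) between the fingers at the wheel's back, with the tubes upright. Down, then the third quarter.

>>> {"method": "move_arm", "body": {
  "deltas": [0,0,0.025,0,0,0,0.34,0,0,0.05,0,0,0,0.34,0,0,0.065,0,0,0,0.3,0,0,0.065,0,0,0,0.3]
}}

```text
t: 13.8
tool_pos: [0.595, -0.0884, 0.1723]
orientation: [-0.159, -3.135, -0.001]
force: [0.9, 0.2, 0.8]
opening: 0.028
gripper_force: 0.0
```

>>> {"method": "move_arm", "body": {
  "deltas": [0.0004,-0.0065,0,0,0,0.1309,0.3,0.0017,-0.0129,0,0,0,0.2618,0.3,0.0038,-0.0191,0,0,0,0.3927,0.3,0.0067,-0.025,0,0,0,0.5236,0.3,0.0103,-0.0304,0,0,0,0.6545,0.3,0.0146,-0.0354,0,0,0,0.7854,0.3,0.0196,-0.0397,0,0,0,0.9163,0.3,0.025,-0.0433,0,0,0,1.0472,0.3,0.0309,-0.0462,0,0,0,1.1781,0.3,0.0371,-0.0483,0,0,0,1.309,0.3,0.0435,-0.0496,0,0,0,1.4399,0.3,0.05,-0.05,0,0,0,1.5708,0.3]
}}

```text
t: 15.3
tool_pos: [0.542, -0.1335, 0.1754]
orientation: [2.333, 2.1, 0.003]
force: [1.0, 0.5, 0.0]
opening: 0.0278
gripper_force: 0.7
```

```bash
python3 - <<'E'
from h import *
s=robot.read_state();print(s["t"],s["tool_pos"],s["force"],s["q"][5])
print(delta([.546,-.087,.174],1.476-np.pi/2))
p,X=wristcloud();print(near(X,.541,-.137,.025,.192,.205))
E
```

```text
15.3 [ 0.54201412 -0.13352158  0.17542233] [1.01701815 0.45367555 0.04361553] -0.2285372183030158
[0.0467, -0.0009, 0.0014, 0.0028, 0.0002, -0.0104]
(1743, array([ 0.54453517, -0.12968184,  0.19898028]), array([ 0.54246662, -0.13114933,  0.19850346]))
```

>>> {"method": "move_arm", "body": {
  "deltas": [-0.0005,-0.0065,0,0,0,0.1309,0.3,0,-0.0129,0,0,0,0.2618,0.3,0.001,-0.0191,0,0,0,0.3927,0.3,0.0037,-0.025,0,0,0,0.5236,0.3,0.0073,-0.0304,0,0,0,0.6545,0.3,0.0116,-0.0354,0,0,0,0.7854,0.3,0.0166,-0.0397,0,0,0,0.9163,0.3,0.022,-0.0433,0,0,0,1.0472,0.3,0.0289,-0.0462,0,0,0,1.1781,0.3,0.0361,-0.0483,0,0,0,1.309,0.3,0.0435,-0.0496,0,0,0,1.4399,0.3,0.0505,-0.05,0,0,0,1.5708,0.3]
}}

```text
t: 16.85
tool_pos: [0.4973, -0.0784, 0.1752]
orientation: [3.136, -0.162, 0.004]
force: [2.0, -1.5, 0.3]
opening: 0.0277
gripper_force: 0.6
```

```bash
python3 - <<'E'
from h import *
s=robot.read_state();print(s["t"],s["tool_pos"],s["force"],s["q"][5])
p,X=wristcloud();print(near(X,.496,-.082,.025,.192,.205))
E
```

```text
16.85 [ 0.49731767 -0.07842928  0.17522379] [ 2.00463995 -1.49930459  0.29607951] 1.4160395084981947
(2101, array([ 0.50286722, -0.08308399,  0.19923635]), array([ 0.49929626, -0.08297183,  0.19850137]))
```

>>> {"method": "move_arm", "body": {
  "deltas": [0,0.0035,0,0,0,0,0.3,0,0.0035,0,0,0,0,0.38,0,0.0035,-0.04,0,0,0,0.38,0,0.0035,-0.07,0,0,-0.1,0.38,0.01,-0.04,-0.07,0,0,-0.28,0.38,0.025,-0.08,-0.07,0,0,-0.46,0.38,0.04,-0.12,-0.07,0,0,-0.64,0.38,0.055,-0.16,-0.07,0,0,-0.82,0.38,0.07,-0.2,-0.07,0,0,-1.0,0.38,0.085,-0.24,-0.07,0,0,-1.18,0.38,0.097,-0.28,-0.07,0,0,-1.36,0.38,0.108,-0.31,-0.06,0,0,-1.54,0.38]
}}

```text
t: 18.4
tool_pos: [0.636, 0.221, 0.2344]
orientation: [2.353, 2.081, 0.003]
force: [-0.2, -1.0, -0.1]
opening: 0.0354
gripper_force: 0.0
```

```bash
python3 - <<'E'
from h import *
s=robot.read_state();print(s["t"],s["tool_pos"])
p,X=wristcloud();print(near(X,.634,.222,.025,.1,.112));print(delta([.634,.2205,.2],0))
p,d=robot.read_camera("top");P=cloud("top",d);print("top wheel handle",near(P,.497,-.083,.03,.16,.205))
E
```

```text
18.4 [0.63602973 0.22102543 0.23442204]
(350, array([0.63544144, 0.22098331, 0.10684536]), array([0.63506855, 0.21997772, 0.10503813]))
[-0.0035, -0.0012, 0.0315, -0.0013, -0.0014, -0.1119]
top wheel handle (110, array([ 0.49390909, -0.08157915,  0.18810219]), array([ 0.49651003, -0.08281864,  0.18182507]))
```

>>> {"method": "move_arm", "body": {
  "deltas": [-0.001,-0.001,0,0,0,-0.115,0.38,-0.001,-0.001,0.035,0,0,-0.115,0.38,-0.001,-0.001,0.07,0,0,-0.115,0.38,-0.001,-0.001,0.105,0,0,-0.115,0.38,-0.001,-0.001,0.142,0,0,-0.115,0.36,-0.001,-0.001,0.142,0,0,-0.115,0.36]
}}

```text
t: 19.25
tool_pos: [0.631, 0.2168, 0.0878]
orientation: [-2.239, -2.199, 0.01]
force: [-0.9, -0.0, 0.1]
opening: 0.0336
gripper_force: 0.0
```

>>> {"method": "move_arm", "body": {
  "deltas": [0,-0.006,0,0,0,0,0.36,0,-0.012,0,0,0,0,0.36,0,-0.017,0,0,0,0,0.36,0,-0.021,0,0,0,0,0.36,0,-0.025,0,0,0,0,0.36,0,-0.029,0,0,0,0,0.36,0,-0.033,0,0,0,0,0.36,0,-0.036,0,0,0,0,0.36,0,-0.039,0,0,0,0,0.36,0,-0.039,0,0,0,0,0.36]
}}

```text
t: 20.5
tool_pos: [0.5945, 0.219, 0.0914]
orientation: [-2.239, -2.203, 0.001]
force: [0.3, 0.1, 0.5]
opening: 0.0334
gripper_force: 0.3
```

>>> {"method": "move_arm", "body": {
  "deltas": [0,-0.001,0,0,0,0,0.36,0,-0.002,0,0,0,0,0.36,0,-0.003,0,0,0,0,0.36,0,-0.003,0,0,0,0,0.36]
}}

```text
t: 21.0
tool_pos: [0.5938, 0.219, 0.0915]
orientation: [2.238, 2.201, 0.005]
force: [13.2, -0.2, -7.9]
opening: 0.0337
gripper_force: 6.5
```

Firm stop at the handle's original position, so the pawl is home. Backing off and rising clear.

>>> {"method": "move_arm", "body": {
  "deltas": [0,0.003,0,0,0,0,0.36,0,0.01,0,0,0,0,0.38,0,0.01,-0.01,0,0,0,0.38,0,0.01,-0.06,0,0,0,0.38,0,0.01,-0.11,0,0,0,0.38,0,0.01,-0.16,0,0,0,0.38,0,0.01,-0.16,0,0,0,0.38]
}}

```text
t: 21.88
tool_pos: [0.6044, 0.22, 0.259]
orientation: [2.236, 2.2, 0.015]
force: [0.3, 0.1, 0.1]
opening: 0.0354
gripper_force: 0.0
```

```bash
python3 - <<'E'
from h import *
s=robot.read_state();print(s["t"],s["tool_pos"],s["force"])
p,X=wristcloud();print(near(X,.602,.222,.025,.1,.112))
p,d=robot.read_camera("scene");P=cloud("scene",d);print("wheel handle",near(P,.497,-.083,.03,.16,.205))
p2,d=robot.read_camera("top")
a=cv2.resize(p[110:370,150:410],(400,400));b=cv2.resize(p2[110:300,190:380],(400,400));cv2.imwrite("pics/end.png",np.hstack([a,b])[:,:,::-1])
E
```

```text
21.875 [0.60439079 0.22001298 0.25904288] [0.32550747 0.09326939 0.09077469]
(303, array([0.60224937, 0.22191605, 0.10671736]), array([0.60241021, 0.22125204, 0.10501016]))h.py:32: RuntimeWarning: Mean of empty slice.
  return len(Q),Q.mean(0),(Q.min(0)+Q.max(0))/2
  ret = um.true_divide(
Traceback (most recent call last):
  File "h.py", line 32, in near
    return len(Q),Q.mean(0),(Q.min(0)+Q.max(0))/2
                             ~~~~~^^^
ValueError: zero-size array to reduction operation minimum which has no identity
```

```bash
python3 - <<'E'
from h import *
p2,d=robot.read_camera("top");P=cloud("top",d)
cv2.imwrite("pics/end.png",cv2.resize(p2[110:300,170:400,::-1],None,fx=3.1,fy=3.1,interpolation=2))
print(near(P,.497,-.083,.03,.16,.205))
E
```

```text
(108, array([ 0.4938561 , -0.08163298,  0.18854251]), array([ 0.49670743, -0.08286284,  0.18170388]))
```

View pics/end.png

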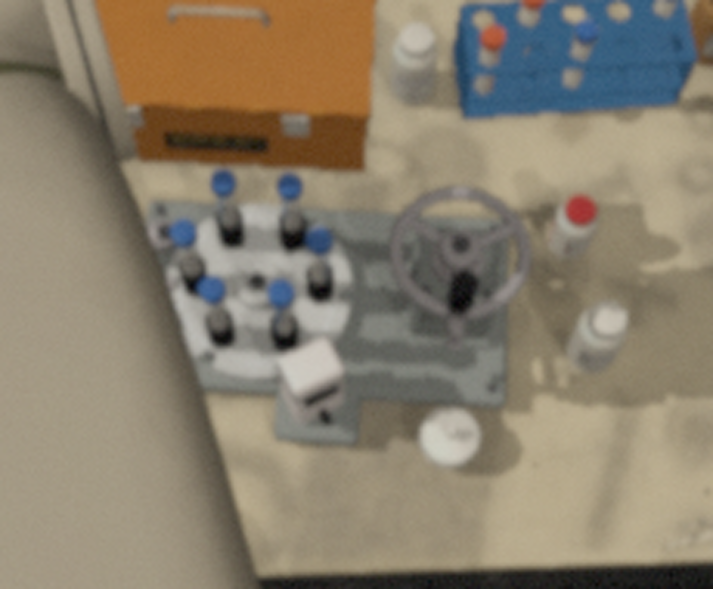

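The top view shows the wheel handle back at its home pin (462,290), all six tubes upright on station, and the bottles and filter where they were.

```bash
python3 -c "
from plant import robot
print(robot.close_job())"
```

```text
the job is handed in; nothing more can be done
None
```

I pushed the pawl open, turned the wheel one full turn clockwise and pushed the pawl home in the next notch; the last pictures show the carousel back on station with all six tubes upright and the bottles and filter in place, and I handed the job in at about 22 s (no verdict was returned).

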